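# Close the mending jig over a bronze disc, pin it and hold it shut

### The arm

A 6-joint arm with a two-finger parallel gripper is mounted at the origin on the work surface. World frame = base frame: x ahead of the robot, y to its left, z up, the work surface at z = 0. Lengths are in m, angles in rad, forces in N, time in s.
With the tool pointing down it reaches from about 0.35 to 0.8 m from the base axis. Payload 7.3 kg.
Tool frame: the origin (TCP) lies between the finger pads; the fingertips stand 25 mm ahead of it and the grasp point (between the pads) lies 6 mm ahead of it (r.tip_extent is the distance from the TCP to the fingertips, in m); z points along the fingers, y is the line along which they close (so a half turn about z gives the same grasp; the last joint's range is limited). The gripper opens to 85 mm and grips with 20 to 120 N. Pads are 22 mm wide; open, the fingers measure 114 mm over their backs; the gripper's body (76 mm by 85 mm) begins 54 mm behind the grasp point. The pads swing forward as they close: fully open they stand 13 mm farther back than shut.
Start: joints at [-1.323, 0.342, 1.524, -0, 1.275, -0.146], TCP at [0.201, -0.485, 0.256] pointing down, gripper open.
Joint ranges: [-2.53, 2.53], [-0.77, 2.02], [0.04, 2.7], [-1, 4.14], [0.28, 2.66], [-3.11, 3.11]. Speed limits (rad/s): [2.57, 2.57, 3.14, 3.14, 3.14, 3.14].

### API

Orientations are given as a unit quaternion [x, y, z, w].
In Python, from workcell import r, command_gripper, optics gives the robot as it stands. The module is installed in compiled form; this text tells all that it offers. Calls block until the motion is done:
- r.reach(position, orientation): joint-space move of the TCP to a pose.
- r.move_straight(position, orientation=None, speed=0.15, max_force=None): straight line of the TCP; orientation=None keeps the orientation; speed is the mean speed in m/s. With max_force (N) it stops when the force on the tool has changed by that much, and returns True; else False.
- r.movej(angles): joint-space move.
- command_gripper(opening, force=None): finger opening in m; force is the grip in N (None keeps the last); returns when the fingers have stopped.
- r.hold(seconds).
- r.solve_ik(position, orientation): joint angles nearest the present ones, or None.
- r.read_state(): the state.
- optics.get_image(name): name is "scene" or "top" or "wrist"; returns (picture, depth): 420x560x3 uint8, red, green, blue; 420x560 float32, m along the optical axis (not along the pixel's ray), 0 where there is no reading.
- optics.camera_model(name): a dict with "K" (3x3 intrinsics, pixels), "k1" (the pictures are not rectified: a ray, as slopes to the right and down, at radius r is drawn at 1 + k1 r^2 times it, then the intrinsics apply), "R" (3x3) and "t" (3): a world point X has camera coordinates R X + t; the wrist camera has in their place "tool_from_camera" (4x4, takes a point from camera to tool coordinates, whose origin is the TCP and whose axes are the flange's). Camera axes: x right, y down, z forward; pixel columns grow to the right and rows downward; lengths in m; the calibration is good to about 2 mm. A picture is of the moment at which its call begins: read the wrist's pose just before it. camera_model takes no time and is no camera call.
A pose or a line that the arm cannot do raises r.PlanningError and nothing moves.
- r.finish_job(): hands the job in; it is judged then, once.
The state is a dict: "time_s": time; "joint_positions": joint angles; "dq": joint speeds; "tau": joint torques, N m; "eef_pos": TCP position; "eef_rot": TCP orientation; "contact_force": force on the tool from outside, world axes, zero at the start; "torque": the same for the moment, N m; "grip_width": finger opening in m; "grip_force": force on a finger pad.
Only numpy, scipy, OpenCV 4.12 (cv2) and the standard library are available. Lean on these libraries where they do the work, as an engineer would, in place of code of your own. Each camera call takes 0.05 s, during which the arm holds its last target. There are 200 camera calls.

### The job

A mended bronze disc lies in the open hinged jig on the conservator's bench. Swing the jig's upper half down shut over it, then take the long, thick-headed pin from the wooden rack and push it through the aligned holes of both halves until its collar bears on the upper half. Springs in the jig push the halves apart, so finish while still holding the pin's head and pressing it down hard enough that the halves stay fully shut; leave the short pin, the bottle and the dish where they are.

Things in the scene. Friction and masses are not known exactly. Their poses are not given: they have to be found in the camera images.
- jig: Aluminium clamshell jig fixed to the bench. Lower half: block 130 (own x) x 110 (own y) x 36 mm high; origin on the bench; it spans x -70 to +60, y -55 to +55 mm. Own +x points to the hinge, -x to the free edge with the pin hole. A bronze disc, 56 mm, is set in it, fixed. Yaw within 0.35 rad; the jig may stand left or right of the rack.
- jig_lid (a joint): Hinge angle of the upper half, rad: 0 shut, 1.57 upright, 2.05 leaning back on its stop. Starts at 1.65 to 2.0. Plate 116 x 100 x 12 mm, 0.2 kg, from 5 to 121 mm off the axis; shut, its underside is 41 and its top 53 mm above the bench. The stiff hinge keeps it where it is left near upright; drawn over towards the free side (the jig's -x) it falls slowly by itself below about 0.7 rad.
- jig_hinge (a point): Middle of the hinge axis, 38.5 mm above the bench; the axis runs along the jig's own y.
- lid_hole (a point): Centre of the top mouth of the pin hole in the upper half; moves with it. Hole 13 mm in diameter, through the 12 mm plate, on its middle line, 100 mm from the hinge axis. Own axes equal the jig's when shut; z is then up.
- jig_hole (a point): Centre of the mouth of the pin hole in the top of the lower half, 36 mm above the bench, 100 mm from the hinge axis; 13 mm in diameter, straight down through the block. When the jig is shut it lies 17 mm below lid_hole; ajar they are in line within 1 mm.
- pin: The long pin, steel, loose, 0.11 kg. Origin on the axis at the collar's underside, own z towards the head. Collar 28 mm diameter, z 0 to 4 mm; head 24 mm diameter, z 4 to 34 mm; shank 10 mm diameter, 42 mm long, last 7 mm tapered to 5.6 mm. Starts upright in either rack hole, collar on the rack's top. Seated in the shut jig, its origin is 53 mm and its tip 11 mm above the bench.
- pin_tip (a point): Centre of the lower end of the long pin's shank, 42 mm below its origin.
- rack: Wooden block, fixed to the bench, 70 (own x) x 150 (own y) x 50 mm high, origin in the middle of its underside. Two 13 mm holes through its top at own y = -40 and +40 mm, one pin in each.
- short_pin: The short pin, same steel and collar, but head only 14 mm in diameter and shank 22 mm, too short for this jig. Origin under the collar, as for the long pin. Stands in the rack's other hole; leave it there.
- bottle: Amber glass bottle, 60 mm diameter, 130 mm high, standing; origin at the centre of its base. Leave it alone.
- dish: White ceramic dish, 80 mm across the rim, 25 mm high; origin at the centre of its base. Leave it alone.
- jig_springs (a point): Top of the lower half midway between its two spring plungers, 60 mm apart, 85 mm from the hinge axis. They stop the falling upper half ajar at about 0.04 to 0.07 rad; from there about 8 N down at the pin hole presses it fully shut. It springs ajar again when let go.
- lid_edge (a point): Middle of the free edge of the upper half, on its outer (top) face, 121 mm from the hinge axis; moves with it.
There are look-alikes about, which are no part of the job. Leave any purple or turquoise look-alike of the pin alone. Of the things that look like the jig, the smaller one is meant.

How it is judged:
On the way, in this order (a step that is already met when the one before it is completed fails the run):
1. the upper half has been swung down onto its springs (hinge angle below 0.12 rad) (value of joint jig_lid below 0.12 rad), for 0.2 s.
2. the long pin's tip has passed through the upper half into the hole of the lower half, by 3 mm or more (z of pin_tip in the frame of jig below 0.033 m and horizontal distance between pin_tip and jig_hole below 0.006 m and value of joint jig_lid below 0.12 rad), for 0.1 s.
At the end, for the whole second after the job is handed in: For the last second the robot holds: jig shut within 0.02 rad against its springs; long pin in both holes, tip at most 15 mm above the jig's underside, 6 mm from the hole's axis, 0.12 rad from upright, at rest; fingers on the pin (over 2 N), pin pressing on the jig (over 3 N) (value of joint jig_lid below 0.02 rad and z of pin_tip in the frame of jig below 0.015 m and horizontal distance between pin_tip and jig_hole below 0.006 m and angle between pin's own z axis and vertical below 0.12 rad and contact force between the fingers and pin above 2 N and contact force between pin and jig above 3 N and linear speed of pin below 0.02 m/s); the arm keeps its last pose, push and grip.
It fails at once if the short pin was moved by more than 25 mm (distance of short_pin from where it was at the start of the episode above 0.025 m).
It fails at once if the bottle was moved by more than 25 mm (distance of bottle from where it was at the start of the episode above 0.025 m).
It fails at once if the dish was moved by more than 25 mm (distance of dish from where it was at the start of the episode above 0.025 m).
It also fails if it takes over 53 s, if anything falls off the work surface, if the arm or the gripper's body presses on something with over 40 N, if the wrist force passes 120 N, or if a joint passes its speed limit or range.

## Working session

There is one attempt and no reset: what is moved stays moved. The work goes in short steps, each a Python script; the robot and the scene stay as the last script left them, time stands still between calls to the robot, and variables do not carry over. Pictures are saved under pics/ and viewed, at most 10 in all, crops included, and the job is handed in when it is done.

```bash
mkdir -p pics; cat > h.py <<'E'
import numpy as np, cv2
from scipy.spatial.transform import Rotation as Rn
from workcell import r, command_gripper, optics
def cloud(name):
    st=r.read_state(); img,d=optics.get_image(name); m=optics.camera_model(name)
    K=np.array(m["K"]);k1=m["k1"]
    v,u=np.mgrid[0:420,0:560]
    x=(u-K[0,2])/K[0,0];y=(v-K[1,2])/K[1,1]
    a,b=x.copy(),y.copy()
    for _ in range(10):
        s=1+k1*(a*a+b*b);a=x/s;b=y/s
    P=np.dstack([a*d,b*d,d])
    if "R" in m: P=(P-np.array(m["t"]))@np.array(m["R"])
    else:
        T=np.array(m["tool_from_camera"]);P=P@T[:3,:3].T+T[:3,3]
        P=P@Rn.from_quat(st["eef_rot"]).as_matrix().T+np.array(st["eef_pos"])
    P[d==0]=np.nan
    return img,P
def save(n,img): cv2.imwrite("pics/"+n,cv2.cvtColor(img,cv2.COLOR_RGB2BGR))
E
python3 - <<'E'
from h import *
for n in("top","scene"):
    i,P=cloud(n);save(n+"0.png",i);np.savez(n+"0.npz",i=i,P=P)
    print(n,optics.camera_model(n))
print(r.read_state())
E
```

```text
top {'K': array([[398.93756166,   0.        , 269.51769699],
       [  0.        , 398.93756166, 207.32873713],
       [  0.        ,   0.        ,   1.        ]]), 'k1': -0.11870157598148828, 'R': array([[-0.01039192, -0.99990854, -0.00865603],
       [-0.98686609,  0.01165115, -0.16111973],
       [ 0.16120584,  0.006868  , -0.98689691]]), 't': array([0.01044778, 0.51143589, 0.98663504])}
scene {'K': array([[515.66832933,   0.        , 282.62681425],
       [  0.        , 515.66832933, 215.77774225],
       [  0.        ,   0.        ,   1.        ]]), 'k1': -0.10839007127632035, 'R': array([[ 0.80448471,  0.59375917, -0.01594995],
       [ 0.34373056, -0.4872847 , -0.80274711],
       [-0.48441063,  0.64031529, -0.59610626]]), 't': array([-0.4248739 , -0.15251817,  1.39771696])}
{'time_s': 0.1, 'joint_positions': array([-1.32297648e+00,  3.42627413e-01,  1.52491872e+00, -7.54400887e-06,
        1.27538381e+00, -1.45979536e-01]), 'dq': array([ 0.00062294, -0.00197344, -0.00207935,  0.00072131, -0.00141781,
        0.00034913]), 'tau': array([ 2.30976853e-03, -4.34446800e+01, -2.46490717e+01, -8.75856290e-05,
        4.69682695e-03,  3.40466295e-07]), 'eef_pos': array([ 0.20139198, -0.48449164,  0.2557097 ]), 'eef_rot': array([ 9.80677369e-01,  1.95630906e-01, -3.76359591e-05, -6.67594048e-04]), 'contact_force': array([0.20390598, 0.14285044, 1.37782635]), 'torque': array([-0.02095862, -0.02585187, -0.01220456]), 'grip_force': 0.0, 'grip_width': 0.08549935050220152}
```

View pics/top0.png

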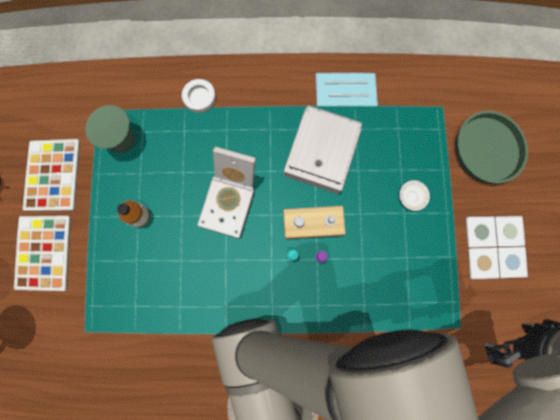

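View pics/scene0.png

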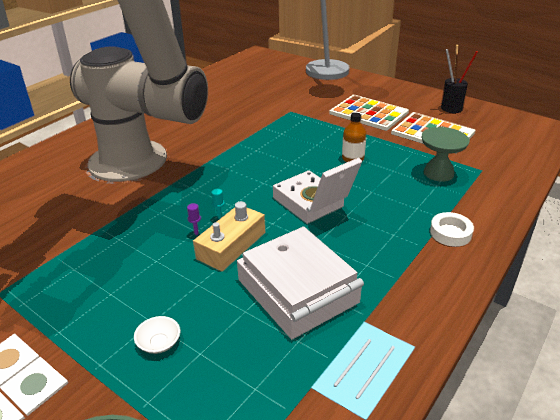

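The top view shows the open small jig at about (225,205), with its lid leaning away from the robot at (235,165). The rack is at (314,222), with the thick-headed pin at (299,222) and the short pin at (331,220). The larger shut jig at (324,148) is the look-alike. The scene view agrees.

```bash
python3 - <<'E'
from h import *
for n,box,pb,sb in(("top",(195,140,262,245),(290,212,308,232),(322,210,342,230)),("scene",(265,150,365,225),(228,198,252,222),(206,218,228,242))):
    D=np.load(n+"0.npz");i,P=D["i"],D["P"]
    sub=lambda b:(P[b[1]:b[3],b[0]:b[2]].reshape(-1,3),i[b[1]:b[3],b[0]:b[2]].reshape(-1,3).astype(int))
    p,c=sub(box); sat=c.max(1)-c.min(1)
    m=(abs(p[:,2]-.036)<.006)&(sat<40)&(c.min(1)>60)
    q=p[m]; print(n,"lower z",np.median(q[:,2]),m.sum())
    rc=cv2.minAreaRect((q[:,:2]*1000).astype(np.float32)); print(rc, cv2.boxPoints(rc).round(1).tolist())
    m=(p[:,2]>.055)&(sat<60)
    q=p[m];print("lid",m.sum(),q.min(0),q.max(0))
    c0=q.mean(0);w=np.linalg.svd(q-c0)[2];print(c0,w[2], "res",np.std((q-c0)@w[2]))
    np.save(n+"lid.npy",q)
    for nm,b in(("pin",pb),("short",sb)):
        p2,_=sub(b);m=p2[:,2]>.076;q=p2[m]
        zt=np.nanpercentile(q[:,2],80);t=q[abs(q[:,2]-zt)<.004]
        print(nm,len(q),"ztop",zt,"mid",(t.min(0)+t.max(0))/2,"ext",np.ptp(t,axis=0),"mean",t.mean(0))
    # rack
    hsv=cv2.cvtColor(i,cv2.COLOR_RGB2HSV)
    m=(abs(P[...,2]-.05)<.005)&(hsv[...,0]>10)&(hsv[...,0]<28)&(hsv[...,1]>80)&(np.hypot(P[...,0]-np.nanmean(q[:,0]),P[...,1]-np.nanmean(q[:,1]))<.15)
    rc=cv2.minAreaRect((P[m][:,:2]*1000).astype(np.float32));print("rack",rc,m.sum())
i=np.load("top0.npz")["i"];j=np.load("scene0.npz")["i"]
a=cv2.resize(i[135:245,190:350],None,fx=5,fy=5,interpolation=cv2.INTER_CUBIC);save("c0.png",a)
E
```

```text
top lower z 0.03620873913966096 1749
((516.815185546875, 119.35661315917969), (111.20337677001953, 135.89279174804688), 72.90193939208984) [[435.5, 86.19999694824219], [565.4000244140625, 46.20000076293945], [598.0999755859375, 152.5], [468.20001220703125, 192.5]]
lid 946 [0.57009027 0.0393279  0.05519956] [0.64115363 0.14458707 0.15472945]
[0.60615194 0.09063896 0.11812299] [-0.89179733  0.26837359  0.36424324] res 0.0028403045566264
pin 69 ztop 0.08560241831662839 mid [ 0.46980516 -0.06750039  0.08531986] ext [0.01999505 0.01971199 0.00739964] mean [ 0.46967209 -0.06743703  0.0843311 ]
short 27 ztop 0.08551341071090762 mid [ 0.47360818 -0.14786963  0.08426307] ext [0.01052373 0.01226559 0.00500406] mean [ 0.47325647 -0.14797374  0.08433109]
rack ((471.94879150390625, -107.35677337646484), (70.14851379394531, 149.7831268310547), 2.7416257858276367) 1295
scene lower z 0.03651690275561365 979
((537.9114990234375, 203.76458740234375), (301.12884521484375, 155.4229736328125), 78.86465454101562) [[432.6000061035156, 71.0], [585.0999755859375, 41.0], [643.2000122070312, 336.5], [490.70001220703125, 366.5]]
lid 1232 [0.56927137 0.03550869 0.05502606] [0.64046079 0.14224905 0.15558585]
[0.6104034  0.08159353 0.11135257] [-0.9067154   0.3066764   0.28951126] res 0.0031132177164656925
pin 89 ztop 0.08462128589372477 mid [ 0.47061519 -0.07000401  0.08372029] ext [0.02464644 0.02574276 0.00610552] mean [ 0.47144458 -0.07113529  0.08384299]
short 44 ztop 0.08460549308281053 mid [ 0.47518381 -0.14968639  0.08362095] ext [0.01423501 0.01293536 0.00521665] mean [ 0.47508096 -0.15074862  0.08357557]
rack ((472.1075744628906, -109.85779571533203), (74.17060089111328, 153.6715545654297), 2.1299149990081787) 1279
```

View pics/c0.png

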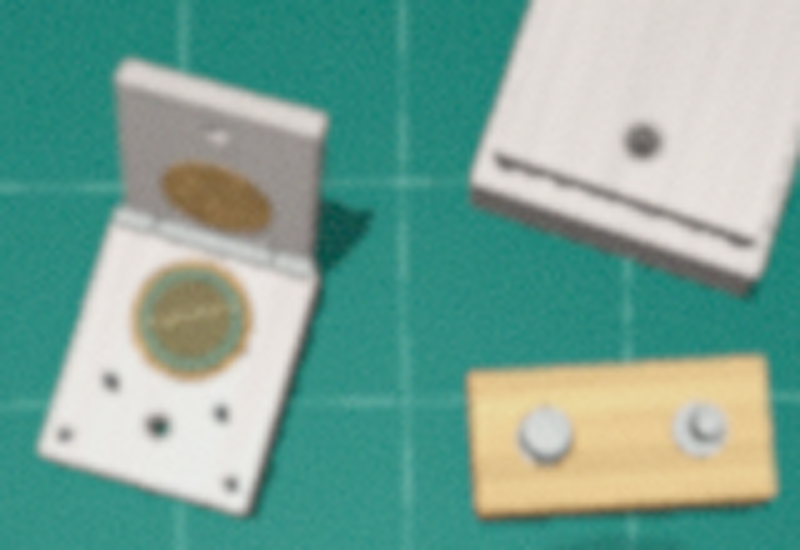

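The crop shows the jig's pin hole at crop (158,425), which is full-frame (221.6,220). The springs are at (110,381) and (221,412). The thick pin is on the rack's left. The block measures 136x111 mm including the hinge barrel, yaw about -0.30. The rack measures 70x150 mm and both pin tops are near 0.085 m, all matching the given sizes. Next I'll swing the lid.

```bash
cat >> h.py <<'E'
def ray(name,u,v,z,pose=None):
    m=optics.camera_model(name);K=np.array(m["K"])
    x,y=(u-K[0,2])/K[0,0],(v-K[1,2])/K[1,1];a,b=x,y
    for _ in range(10): s=1+m["k1"]*(a*a+b*b);a,b=x/s,y/s
    d=np.array([a,b,1.])
    if "R" in m: R=np.array(m["R"]);c=-R.T@m["t"];d=R.T@d
    else:
        T=np.array(m["tool_from_camera"]);Q=Rn.from_quat(pose["eef_rot"]).as_matrix()
        c=Q@T[:3,3]+pose["eef_pos"];d=Q@T[:3,:3]@d
    return c+d*(z-c[2])/d[2]
def down(yaw):  # tool z down, tool y along (cos yaw, sin yaw)
    y=np.array([np.cos(yaw),np.sin(yaw),0]);z=np.array([0,0,-1.])
    return Rn.from_matrix(np.column_stack([np.cross(y,z),y,z])).as_quat()
E
cat > lid.py <<'E'
from h import *
yaw=-0.298; X=np.array([np.cos(yaw),np.sin(yaw),0]);Z=np.array([0,0,1.])
hole=ray("top",221.6,220.0,.036); print("hole",hole,"ref",r.tip_extent)
H=hole+.1*X; H[2]=.0385; print("hinge",H)
ctr=np.array([.5168,.1194,0]);print("hole in rect frame",(hole-ctr)@X,(hole-ctr)@np.array([-X[1],X[0],0]))
l=np.load("toplid.npy")-H; print("lid outline: x",np.percentile(l@X,[1,99]),"z",np.percentile(l[:,2],[1,99]))
up=l[l[:,2]>np.percentile(l[:,2],97)];print("edge angle",np.arctan2(up[:,2].mean(),(-up@X).mean()))
def tcp(phi,R=.095,off=.030):  # tip behind the lid's outer face
    p=H+R*(-np.cos(phi)*X+np.sin(phi)*Z)+off*(np.sin(phi)*X+np.cos(phi)*Z)
    return p+r.tip_extent*Z
qs=[(abs(np.array(j)-r.read_state()["joint_positions"]).max(),y) for y in(yaw+np.pi/2,yaw-np.pi/2) if (j:=r.solve_ik(tcp(2.1)+[0,0,.1],down(y))) is not None]
print(qs);q=down(min(qs)[1])
E
python3 lid.py
```

```text
hole [0.48069313 0.1290351  0.036     ] ref 0.025
hinge [0.57628569 0.0996742  0.0385    ]
hole in rect frame -0.03734443757563297 -0.001390864337139664
lid outline: x [0.00744567 0.05234363] z [0.01774565 0.11500771]
edge angle 1.9301048390225706
[(np.float64(1.3254328527839554), 1.2727963267948965), (np.float64(2.017232232104174), -1.8687963267948966)]
```

```bash
cat > go1.py <<'E'
exec(open("lid.py").read())
command_gripper(0.0,60)
s=tcp(2.15)+.012*X
r.reach(s+[0,0,.16],q); print(r.read_state()["time_s"])
print(r.move_straight(s,speed=.2,max_force=15))
for phi in np.arange(2.0,.44,-.15):
    f=r.move_straight(tcp(phi),speed=.12,max_force=25)
    if f: print("stopped",phi,r.read_state()["contact_force"]);break
r.hold(1.0)
r.move_straight(r.read_state()["eef_pos"]+np.array([0,0,.12]),speed=.2)
print(r.read_state()["time_s"])
i,P=cloud("top");save("top1.png",i[130:250,180:350].repeat(4,0).repeat(4,1))
E
python3 go1.py
```

```text
hole [0.48069313 0.1290351  0.036     ] ref 0.025
hinge [0.57628569 0.0996742  0.0385    ]
hole in rect frame -0.03734443757563297 -0.001390864337139664
lid outline: x [0.00744567 0.05234363] z [0.01774565 0.11500771]
edge angle 1.9301048390225706
[(np.float64(1.3254328527839554), 1.2727963267948965), (np.float64(2.017232232104174), -1.8687963267948966)]
3.4333
False
9.2417
```

View pics/top1.png

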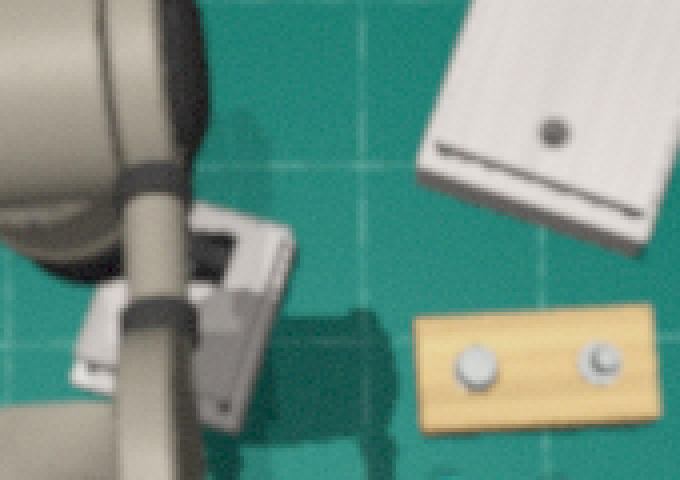

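The lid is down: its plate covers the block in the crop at around (250,270). Next are wrist-camera measurements over the lid hole and the pin.

```bash
cat > go2.py <<'E'
exec(open("lid.py").read())
q=r.read_state()["eef_rot"]; q=down(1.2728)
command_gripper(.055)
T=np.array(optics.camera_model("wrist")["tool_from_camera"]);print(T.round(3))
off=Rn.from_quat(q).apply(T[:3,3]+T[:3,2]*.2); off[2]=0
for nm,c in(("hole",np.array([*hole[:2],.27])),("pin",np.array([.4697,-.0685,.29]))):
    try: r.reach(c-off,q)
    except r.PlanningError: print("fallback");r.reach(c,q)
    r.hold(.3); st=r.read_state(); i,P=cloud("wrist"); save("w_%s.png"%nm,i)
    np.savez("w_%s.npz"%nm,i=i,P=P,pos=st["eef_pos"],rot=st["eef_rot"]); print(nm,st["eef_pos"],st["time_s"])
a=cv2.imread("pics/w_hole.png");b=cv2.imread("pics/w_pin.png")
cv2.imwrite("pics/w2.png",cv2.resize(np.hstack([a,b]),(800,300),interpolation=cv2.INTER_AREA))
E
python3 go2.py
```

```text
hole [0.48069313 0.1290351  0.036     ] ref 0.025
hinge [0.57628569 0.0996742  0.0385    ]
hole in rect frame -0.03734443757563297 -0.001390864337139664
lid outline: x [0.00744567 0.05234363] z [0.01774565 0.11500771]
edge angle 1.9301048390225706
[(np.float64(0.35257207722124195), 1.2727963267948965), (np.float64(3.0594461223589735), -1.8687963267948966)]
[[-0.    -0.949 -0.315  0.08 ]
 [ 1.    -0.     0.001  0.002]
 [-0.001 -0.315  0.949 -0.118]
 [ 0.     0.     0.     1.   ]]
hole [0.49661657 0.12216775 0.26954537] 10.4083
pin [ 0.48565734 -0.07423215  0.28990532] 11.575
```

View pics/w2.png

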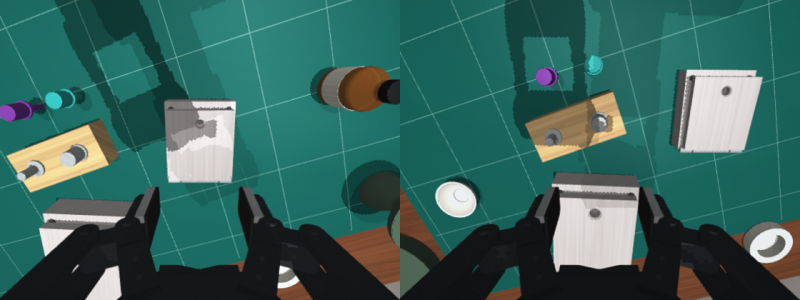

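Left: the shut jig with the lid hole at full-resolution pixel (280,172). Right: the long pin's head at (280,171). Next I'll refine both.

```bash
cat > m.py <<'E'
from h import *
D=np.load("w_pin.npz");i,P=D["i"],D["P"];st=dict(eef_pos=D["pos"],eef_rot=D["rot"])
b=P[150:195,255:305].reshape(-1,3);t=b[(b[:,2]>.076)]
zt=np.percentile(t[:,2],70);t=t[abs(t[:,2]-zt)<.003];print("pin top z",zt,"n",len(t),"ext",np.ptp(t,axis=0),"mid",(t.min(0)+t.max(0))/2,t.mean(0))
E=np.load("w_hole.npz");j,Q=E["i"],E["P"];se=dict(eef_pos=E["pos"],eef_rot=E["rot"])
g=cv2.cvtColor(j,cv2.COLOR_RGB2GRAY)[160:186,266:296]
z=Q[160:186,266:296,2];print("lid z",np.nanmedian(z))
d=Q[225:250,250:310].reshape(-1,3);print("lid z back",np.nanmedian(d,axis=0))
d=Q[155:165,250:310].reshape(-1,3);print("lid z front",np.nanmedian(d,axis=0))
loc=cv2.medianBlur(g,25).astype(int)-g
for th in(25,40):
    n,lab,s,c=cv2.connectedComponentsWithStats((loc>th).astype(np.uint8))
    for k in range(1,n):
        if s[k,4]>8: print(th,s[k],c[k]+[266,160],ray("wrist",*(c[k]+[266,160]),.058,se))
A=cv2.resize(j[150:200,240:320],(400,250),interpolation=cv2.INTER_CUBIC);B=cv2.resize(i[145:195,240:320],(400,250),interpolation=cv2.INTER_CUBIC)
save("c2.png",np.hstack([A,B]))
E
python3 m.py
```

```text
pin top z 0.08467571393221418 n 386 ext [0.02293391 0.02284591 0.00466577] mid [ 0.47398654 -0.06813204  0.08418438] [ 0.47358698 -0.06806613  0.0843353 ]
lid z 0.05985770133931996
lid z back [0.55604692 0.10736867 0.05521822]
lid z front [0.4703321  0.13367079 0.06113232]
25 [ 9  8 10  7 54] [279.75925926 170.74074074] [0.48228615 0.13027424 0.058     ]
25 [ 8 14 13  6 34] [280.02941176 176.94117647] [0.48876279 0.1285956  0.058     ]
40 [11  8  8  6 34] [280.44117647 170.55882353] [0.4823122  0.13102193 0.058     ]
40 [ 9 15 11  4 15] [280.2        177.06666667] [0.48894647 0.12872975 0.058     ]
```

View pics/c2.png

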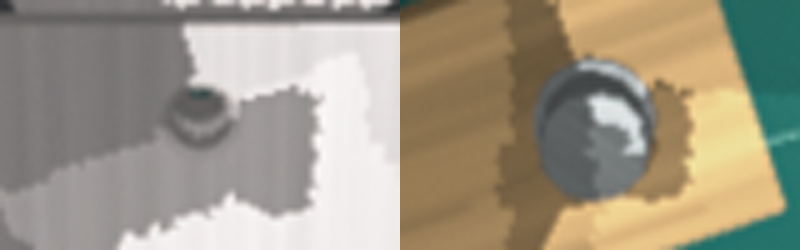

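Crop: the hole outline is centred at about (279.6,173.0) full-resolution, and the pin head is a clean 23 mm disc. The wrist and top cameras differ by about 4 mm in x, but the offset is the same for pin and hole, so their relative position is consistent. Next I'll grasp the pin.

```bash
cat > go3.py <<'E'
from h import *
E=np.load("w_hole.npz");print("hole",ray("wrist",279.6,173.0,.0585,dict(eef_pos=E["pos"],eef_rot=E["rot"])))
q=down(1.2728);p=np.array([.4725,-.068,.083])
r.reach(p+[0,0,.09],q)
print(r.move_straight(p,speed=.1,max_force=12),r.read_state()["contact_force"])
command_gripper(0.0,80);st=r.read_state();print(st["grip_width"],st["grip_force"],st["contact_force"])
r.move_straight(p+[0,0,.10],speed=.1);st=r.read_state();print(st["grip_width"],st["eef_pos"],st["time_s"])
# hover 20 mm clear of the lid, off-centre so the camera sees hole and tip
h=np.array([.4836,.1295,.058])
r.reach(h+[0,0,.042+.034+.03],q);r.hold(.3)
st=r.read_state();i,P=cloud("wrist");np.savez("w3.npz",i=i,P=P,pos=st["eef_pos"],rot=st["eef_rot"])
k,S=cloud("scene");np.savez("s3.npz",i=k,P=S)
t,S=cloud("top");print(st["eef_pos"],st["time_s"])
A=cv2.resize(i,(400,300),interpolation=cv2.INTER_AREA);B=cv2.resize(k[90:240,240:440],(400,300),interpolation=cv2.INTER_CUBIC)
save("c3.png",np.hstack([A,B]))
E
python3 go3.py
```

```text
hole [0.48445939 0.1294304  0.0585    ]
False [ 0.72385438 -0.46279307  0.36048156]
0.021900777078823867 78.02196979522705 [-1.17612994 -0.41079221  4.95668235]
0.02153223936048636 [ 0.47210474 -0.06785887  0.1824083 ] 14.7667
[0.48388249 0.12840257 0.16413169] 15.875
```

View pics/c3.png

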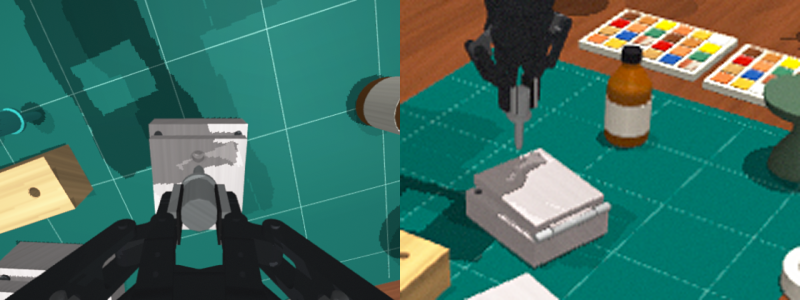

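The pin is held upright above the lid, with the tip near (277,228) and the hole near (277,217) in the wrist picture. I'll zoom in and measure the shank against the hole.

```bash
cat > m3.py <<'E'
from h import *
D=np.load("w3.npz");i,P=D["i"],D["P"];st=dict(eef_pos=D["pos"],eef_rot=D["rot"])
A=cv2.resize(i[195:275,230:330],(800,640),interpolation=cv2.INTER_CUBIC)[:600];save("c4.png",A)
b=P[200:300,240:320].reshape(-1,3)
for lo,hi in((.086,.092),(.092,.100),(.100,.110),(.110,.122),(.122,.13),(.13,.155),(.155,.17)):
    t=b[(b[:,2]>lo)&(b[:,2]<hi)]
    if len(t)>3: print("w",lo,len(t),t.mean(0).round(4),np.ptp(t,axis=0).round(4))
S=np.load("s3.npz")["P"];b=S[90:180,280:310+20].reshape(-1,3)
b=b[np.hypot(b[:,0]-.484,b[:,1]-.128)<.03]
for lo,hi in((.082,.092),(.092,.100),(.100,.110),(.110,.122),(.13,.155)):
    t=b[(b[:,2]>lo)&(b[:,2]<hi)]
    if len(t)>3: print("s",lo,len(t),t.mean(0).round(4),np.ptp(t,axis=0).round(4))
E
python3 m3.py
```

```text
w 0.092 44 [0.4815 0.1313 0.0979] [0.0067 0.0089 0.0061]
w 0.1 80 [0.4812 0.131  0.1047] [0.0064 0.0086 0.0097]
w 0.13 1591 [0.4755 0.1332 0.1439] [0.0155 0.0368 0.0248]
w 0.155 1937 [0.4773 0.1326 0.1628] [0.0175 0.0333 0.015 ]
s 0.092 10 [0.4833 0.1273 0.0954] [0.0062 0.0124 0.0078]
s 0.1 19 [0.4834 0.1263 0.1049] [0.0087 0.0112 0.0092]
s 0.11 23 [0.4835 0.1269 0.1158] [0.0108 0.0101 0.0114]
s 0.13 149 [0.4882 0.1227 0.1443] [0.0302 0.0471 0.0249]
```

View pics/c4.png

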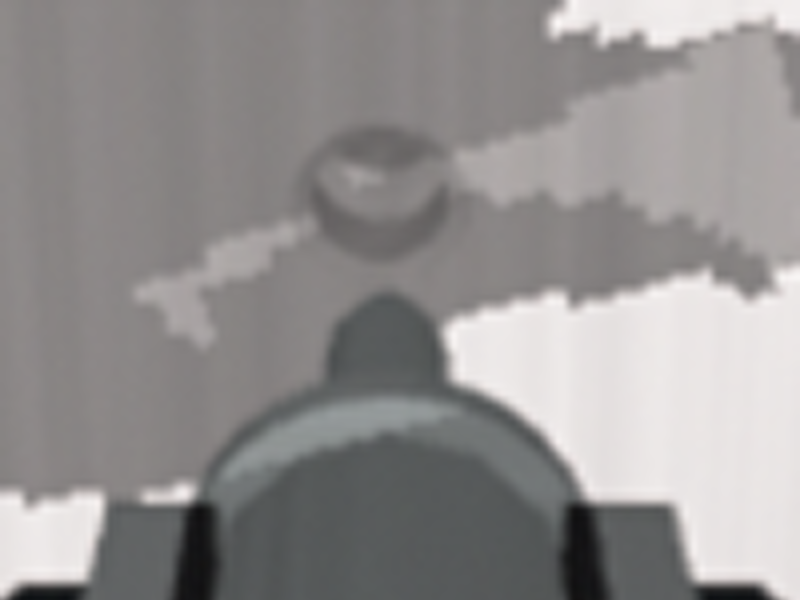

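```bash
python3 - <<'E'
from h import *
D=np.load("w3.npz");st=dict(eef_pos=D["pos"],eef_rot=D["rot"])
px=lambda x,y:(230+(x+.5)/8-.5,195+(y+.5)/8-.5)
tx=Rn.from_quat(D["rot"]).as_matrix()[:,0];print(tx)
h=ray("wrist",*px(380,192),.0585,st);print("hole",h,"dia",ray("wrist",*px(308,192),.0585,st)-ray("wrist",*px(452,192),.0585,st),ray("wrist",*px(380,125),.0585,st)-ray("wrist",*px(380,260),.0585,st))
tp=ray("wrist",*px(388,292),.089,st);print("tip",tp-.0028*tx)
print("shank w",ray("wrist",*px(328,360),.1,st)-ray("wrist",*px(447,360),.1,st))
sh=(ray("wrist",*px(328,360),.1,st)+ray("wrist",*px(447,360),.1,st))/2;print("shank",sh)
E
```

```text
[-9.55360302e-01  2.95443091e-01 -2.70018409e-04]
hole [0.48415449 0.12934603 0.0585    ] dia [-0.00402351 -0.01299021  0.        ] [-0.01293198  0.0040166   0.        ]
tip [0.48499832 0.12985777 0.08900076]
shank w [-0.00277061 -0.00894236  0.        ]
shank [0.48356956 0.13025156 0.1       ]
```

Tip and hole agree within 1 mm. The hole measures 13.5 mm and the shank 9.4 mm, so the sizes check out. Next I'll insert, under a force guard.

```bash
cat > go4.py <<'E'
from h import *
st=r.read_state();p=np.array(st["eef_pos"])+[-.0007,-.0005,0];f0=np.array(st["contact_force"]);print("f0",f0)
def go(z,F,s=.04):
    p[2]=z;b=r.move_straight(p,speed=s,max_force=F);st=r.read_state()
    print(z,b,st["eef_pos"].round(4),(st["contact_force"]-f0).round(2),st["time_s"]);return b
go(.137,8)
if not go(.110,8): 
    go(.080,14,.03)
E
python3 go4.py
```

```text
f0 [-0.31334365  0.02899066 -1.37764752]
0.137 False [0.4831 0.1285 0.1371] [ 0.75 -0.16  1.16] 16.85
0.11 False [0.4831 0.1285 0.1101] [ 0.14  0.05 -0.76] 17.675
0.08 True [0.4822 0.1287 0.0867] [-2.68 -0.58 10.16] 18.4333
```

The shank is in both holes and the collar is bearing on the lid. Next I'll press it fully shut.

```bash
cat > go5.py <<'E'
from h import *
f0=np.array([-.31,.03,-1.38])
for k in range(12):
    st=r.read_state();F=st["contact_force"]-f0
    if k: print(st["eef_pos"].round(4),F.round(2),round(st["grip_width"],4),round(st["time_s"],1))
    if F[2]>27: break
    p=(np.array([.4831,.1285,0]) if k==0 else p0.copy())
    if k==0: p[2]=st["eef_pos"][2]; p0=p.copy()
    p0[2]-=.0010; r.move_straight(p0,speed=.02,max_force=30); r.hold(.2)
r.hold(.5);st=r.read_state();print(st["contact_force"]-f0,st["dq"].round(4))
k,S=cloud("scene");w,W=cloud("wrist")
b=S[140:230,265:365].reshape(-1,3)
yaw=-.298;X=np.array([np.cos(yaw),np.sin(yaw)]);H=np.array([.5797,.0998])
u=(H-b[:,:2])@X; v=(b[:,:2]-H)@[-X[1],X[0]]
for lo in(.02,.05,.08,.105): 
    m=(u>lo)&(u<lo+.015)&(abs(v)<.045)&(b[:,2]>.045)&(b[:,2]<.07); print(lo,m.sum(),np.median(b[m,2]) if m.any() else None)
A=cv2.resize(w[150:300,180:380],(400,300),interpolation=cv2.INTER_CUBIC);B=cv2.resize(k[120:240,250:410],(400,300),interpolation=cv2.INTER_CUBIC)
save("c5.png",np.hstack([A,B]))
E
python3 go5.py
```

```text
[0.4824 0.1287 0.0866] [-6.3   0.3  16.63] 0.0217 18.9
[0.4823 0.1287 0.0864] [-8.4  -0.73 24.5 ] 0.0219 19.3
[0.4824 0.1287 0.0862] [-12.45  -0.26  32.49] 0.0218 19.8
[-12.11190413  -0.51965257  33.27623599] [ 0.0011 -0.0017  0.0001 -0.0004 -0.0001 -0.0009]
0.02 141 0.05364352097741499
0.05 145 0.05341783610812612
0.08 166 0.053809127939442786
0.105 72 0.05317276040471319
```

View pics/c5.png

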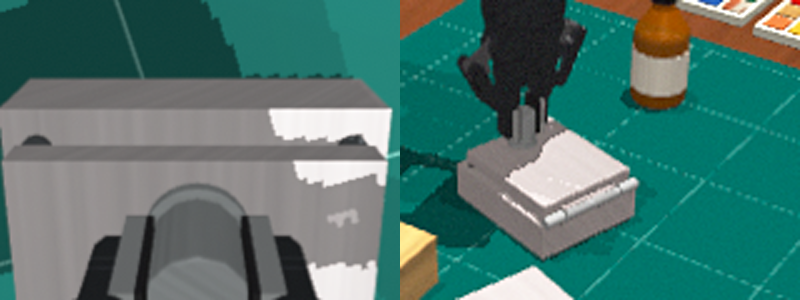

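The lid is flat at 53.2–53.8 mm along its whole length, so it is shut. The collar is on the plate, the grip is holding, and the push is 33 N and steady. Handing in.

```bash
python3 -c "
from workcell import r
print(r.finish_job(), r.read_state()['time_s'])"
```

```text
the job is handed in; nothing more can be done
the job is handed in; nothing more can be done
```

I handed the job in with the jig shut, the long pin seated through both halves, and the gripper holding its head with about 33 N of downward push; the judge's result was not shown.

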